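# Cock and fire the spring marker on the cart

## Robot

A 6-joint arm with a two-finger parallel gripper is mounted at the origin on the work surface. World frame = base frame: x ahead of the robot, y to its left, z up, the work surface at z = 0. Lengths are in m, angles in rad, forces in N, time in s.
With the tool pointing down it reaches from about 0.35 to 0.975 m from the base axis. Payload 4.9 kg.
Tool frame: the origin (TCP) lies midway between the tips of the shut fingers; the grasp point (between the pads) lies 19 mm behind it; z points along the fingers, y is the direction in which the jaws open and shut (so a half turn about z gives the same grasp; the last joint's range is limited). The gripper opens to 85 mm and grips with 20 to 120 N. Pads are 22 mm wide; open, the fingers measure 114 mm over their backs; the gripper's body (76 mm by 85 mm) begins 54 mm behind the grasp point. The pads swing forward as they close: fully open they stand 13 mm farther back than shut.
Start: joints at [1.036, 0.053, 1.613, -0, 1.476, -0.119], TCP at [0.252, 0.572, 0.231] pointing down, gripper open.
Joint ranges: [-3.01, 3.01], [-1.01, 2.22], [0.06, 2.58], [-1.02, 4.17], [0.09, 2.62], [-3.14, 3.14]. Speed limits (rad/s): [2.57, 2.57, 3.14, 3.14, 3.14, 3.14].

## Interface

Orientations are given as a unit quaternion [w, x, y, z].
In Python, from plant import state, grab_frame, camera_params, job_done, boxes_of gives the robot as it stands.
- The arm moves only by the tool step_arm, never from a script. Its argument "steps" is a list of rows, each a list of 4 numbers: the shift along the tool's x, y, z in mm, then the turn about the tool's z in degrees. A call has 1 to 8 rows; each row shifts and turns the pose as measured when the row begins, along the tool's axes as they then stand; what a row does not reach is not made up. A row lasts 1/10 s, in which the tool goes at most 50 mm and 8.59 degrees, less where a joint would pass 70% of its speed; a pose out of reach is approached as far as the arm can. A call is refused whole if a number of a shift passes 50 or a number of a turn 8.59, either way. A call with a gripper value outside its range is refused whole. "claw" is the opening in per cent of the stroke, from 0 (shut) to 100 (fully open), set as the call begins (left out, the last holds). The fingers move at their own pace and stop on an object; the grip force is fixed at half the most. Time passes only in rows, so rows that do not move let the fingers close. It gives the time, the measured TCP pose, the force and the opening at its end, in the units of the state.
- state(): the state, without advancing time (a new reading comes with each control period).
- grab_frame(name): name is "side" or "top" or "wrist"; returns (picture, depth): 480x640x3 uint8, red, green, blue; 480x640 float32, m along the optical axis (not along the pixel's ray), 0 where there is no reading.
- camera_params(name): a dict with "mtx" (3x3 intrinsics, pixels), "k1" (the pictures are not rectified: a ray, as slopes to the right and down, at radius r is drawn at 1 + k1 r^2 times it, then the intrinsics apply), "extrinsics" (4x4, takes a point from camera to world coordinates); the wrist camera has in their place "T_tool_cam" (4x4, takes a point from camera to tool coordinates, whose origin is the TCP and whose axes are the flange's). Camera axes: x right, y down, z forward; pixel columns grow to the right and rows downward; lengths in m; the calibration is good to about 2 mm. A picture is of the moment at which its call begins: read the wrist's pose just before it. camera_params takes no time and is no camera call.
- job_done(): hands the job in, once; it reports no verdict.
Trained networks look in the newest picture that a camera, given by its name, has taken for a name from the list of things; names that differ only in an ending like _2 or _b are one class to them, and where a whole thing is asked for, a point or a joint stands for the part that bears it (a point fixed in the world has none). Each returns a list of dicts, best first, with "p" (0 to 1); they miss things now and then, are a little off and sometimes report something else, mostly with a low value. They report only what shows in the picture. A call takes as long as a camera call.
- boxes_of(camera, label): "box" ([left, top, width, height] in pixels, round what is visible of it).
The state is a dict: "time": time; "joint_pos": joint angles; "joint_vel": joint speeds; "joint_efforts": joint torques, N m; "tool_pos": TCP position; "tool_rot": TCP orientation; "contact_force": force on the tool from outside, world axes, zero at the start; "ft_torque": the same for the moment, N m; "gripper_width": opening from 0.0 (shut) to 1.0 (fully open).
Only numpy, scipy, OpenCV 4.12 (cv2) and the standard library are available. Lean on these libraries where they do the work, as an engineer would, in place of code of your own. Each camera call takes 0.05 s, during which the arm holds its last target. There are 200 camera calls.

## Task

Stamp the blank tag in the spring marker: pull the striker's grip straight back until its sear catches, without hauling it hard against the rubber stop just behind the catch, and let go so that the sear alone holds it. Then press the trip lever's pad down gently to fire the striker, so that it drives the punch fully into the tag, and leave the lever free. Never let the striker fly from the fingers, and leave the other things on the cart where they are.

Things in the scene. Friction and masses are not known exactly. Their poses are not given: they have to be found in the camera images.
- marker: spring marker, grey steel fixture bolted to the cart; origin on the shelf below the bore axis, which is 75 mm up. x points from pull grip to anvil. Base plate x -90 to 170 mm, 100 wide, 12 high; closed housing x -85 to 12 mm, 56 wide, top at 105 mm; anvil with the blank upright tag x 130 to 168 mm, 70 wide, top at 100 mm.
- pull_grip (a point): grip at the striker's rear, towards the robot: steel neck 16 mm wide (y), 20 high, along x, ending in a black round knob, 44 mm diameter. This point: on the bore axis at the neck's grasping place, 25 mm ahead of the knob; at the start 45 mm behind the housing (marker x -130 mm). Axes as the marker's; drawn along -x. A pull of 19 to 20 N is always past the catch, on the stop; keep it under 22 N.
- striker (a joint): draw of the sprung striker (m): 0 at the start, -0.005 resting on the driven punch. Spring 8 N at 0, plus 0.1 N per mm. The hidden sear catches at 28 to 54 mm, set differently every time; riding up a ramp it adds 2 to 3 N from 24 to 10 mm before the catch, then snaps in. A rubber stop 2 mm past the catch adds 5 N per mm. Eased back, it rests on the sear.
- trip (a joint): angle of the trip lever (rad): 0 to 0.02 up (sprung), 0.32 fully down, a hard stop; the sear lets off at about 0.2 to 0.26. It does not move as the sear catches. Pressing the pad takes about 2 to 5 N; keep under 20 N.
- trip_pad (a point): flat steel pad 30 by 34 mm, 6 mm thick, at the end of the trip lever on the marker's +y side (marker x = -30 mm, y = 87 mm); this point is the centre of its top face, 103 mm above the shelf when up. Pressed straight down it sinks 17 mm in all, and the sear lets off at 11 to 14 mm (the lever pivots 53 mm towards the housing).
- punch (a joint): how far the steel punch ahead of the striker is driven into the tag (m): 0 at the start, 0.005 fully in. It sits tight (30 N): only the fired striker drives it.
- tag_tray: small aluminium tray 70 by 70 by 30 mm with blank tags, beside the marker on its -y side; origin under its centre; leave alone
- sauce_jar: glass jar, 60 mm diameter, 100 mm high, beside the marker's anvil on the +y side; origin under its centre; leave alone
- board: yellow plastic cutting board 300 by 200 by 12 mm on the left; leave alone
- ladle: spoon with a wooden handle lying on the board; leave alone
- pestle: wooden pestle, 165 mm high, 42 mm thick, standing on the left; origin under it; leave alone
- mortar: stone mortar, 160 mm diameter, 115 mm high, on the right; origin under it; leave alone
- bowl: aluminium bowl, 200 mm diameter, 75 mm high, on the right; origin under it; leave alone

How it is judged:
On the way, in this order (a step that is already met when the one before it is completed fails the run):
1. the striker is drawn back and held by its sear, at rest, with the robot off the grip (value of joint striker above 0.025 m and velocity of joint striker between -0.01 and 0.01 m/s and contact force between each of the arm, the fingers and striker below 0.1 N), for 0.3 s.
2. the striker has flown home and driven the punch in (value of joint punch above 0.004 m and value of joint striker below 0.002 m), for 0.1 s.
At the end, for the whole second after the job is handed in: The punch is driven in by more than 4 mm of its 5 mm, the striker rests forward on it (reads below 2 mm), and the trip lever is back up (below 0.04 rad) (all of step 2 and velocity of joint striker between -0.01 and 0.01 m/s and value of joint trip below 0.04 rad); the robot touches nothing.
It fails at once if the striker is hauled against the hidden rubber stop with more than 13 N (contact force between bump and striker above 13 N).
It fails at once if the striker flies forward out of the robot's grasp (velocity of joint striker below -0.3 m/s and value of joint striker below 0.022 m and contact force between any of the fingers, the arm and striker above 0.5 N).
It fails at once if the trip pad is pressed with more than 20 N (contact force between the fingers and trip above 20 N).
It fails at once if another thing on the cart is shifted by more than 30 mm (distance of any of tag_tray, sauce_jar, board, pestle, mortar, bowl, ladle from where it was at the start of the episode above 0.03 m).
It also fails if it takes over 67 s, if anything falls off the work surface, if the arm or the gripper's body presses on something with over 40 N, if the wrist force passes 120 N, or if a joint passes its speed limit or range.

## Working session

There is one attempt and no reset: what is moved stays moved. The work goes in short steps, Python scripts to look and compute and a tool call to move; the robot and the scene stay as the last step left them, time stands still between calls to the robot, and variables do not carry over. Pictures are saved under pics/ and viewed, about 8 in all and at most 12, crops included, and the job is handed in when it is done.

Besides the shell and the picture viewer there is one more tool, called after ">>>" by a JSON object that holds its "fn" and its "kwargs", one argument or row to a line. step_arm: Moves the arm, as the interface text tells. Its arguments: {"type":"object","properties":{"steps":{"type":"array"},"claw":{"type":"number"}},"required":["steps"]}

```bash
mkdir -p pics; cat > h.py <<'E'
import numpy as np, cv2
from plant import *
def snap(n,f):
    im,d=grab_frame(n); cv2.imwrite(f'pics/{f}.png',im[:,:,::-1]); np.save(f'pics/{f}.npy',d); return im,d
def cloud(n,d,T=None):
    c=camera_params(n); K=np.array(c['mtx']); k=c['k1']
    v,u=np.mgrid[:480,:640]; x=(u-K[0,2])/K[0,0]; y=(v-K[1,2])/K[1,1]
    a,b=x.copy(),y.copy()
    for _ in range(10):
        s=1+k*(a*a+b*b); a,b=x/s,y/s
    P=np.stack([a*d,b*d,d,np.ones_like(d)],-1)
    E=np.array(c['extrinsics']) if T is None else T
    return (P@E.T)[...,:3]
E
python3 - <<'E'
from h import *
s=state(); print(s)
for n in('top','side'):
    snap(n,n+'0')
    for l in('marker','pull_grip','trip_pad','sauce_jar','tag_tray'): print(n,l,boxes_of(n,l)[:2])
a=cv2.imread('pics/top0.png');b=cv2.imread('pics/side0.png')
E
```

```text
{'time': 0.0, 'joint_pos': array([ 1.03600149e+00,  5.33308447e-02,  1.61428521e+00, -2.89847521e-05,
        1.47599738e+00, -1.19026907e-01]), 'joint_vel': array([0.00067099, 0.00079035, 0.00103243, 0.00074562, 0.00041042,
       0.00073897]), 'joint_efforts': array([ 3.43433094e-04, -3.93696856e+01, -3.70169234e+01, -1.10254182e-04,
        7.11262415e-03,  2.57947102e-05]), 'tool_pos': array([0.2521374 , 0.57120749, 0.23008439]), 'tool_rot': array([-3.10794773e-04,  2.06388425e-01,  9.78469620e-01, -9.61514556e-04]), 'contact_force': array([ 0.33916256, -0.51929175,  0.03678098]), 'ft_torque': array([-5.02688959e-05,  6.52019389e-02, -1.71906278e-02]), 'gripper_width': 0.9969796788116827}
top marker [{'box': [278.8, 154.4, 64.7, 118.3], 'p': 0.93}]
top pull_grip [{'box': [308.5, 180.7, 24.0, 90.9], 'p': 0.97}]
top trip_pad [{'box': [281.2, 217.9, 23.2, 10.0], 'p': 0.66}]
top sauce_jar [{'box': [266.8, 168.3, 24.3, 30.5], 'p': 0.88}]
top tag_tray [{'box': [351.0, 190.2, 27.9, 31.2], 'p': 0.8}]
side marker [{'box': [243.9, 234.9, 99.8, 52.0], 'p': 0.89}]
side pull_grip [{'box': [267.1, 243.0, 80.9, 25.0], 'p': 0.9}]
side trip_pad []
side sauce_jar [{'box': [247.9, 274.9, 18.1, 22.6], 'p': 0.91}]
side tag_tray [{'box': [282.1, 236.8, 27.6, 13.7], 'p': 0.53}]
```

View pics/top0.png

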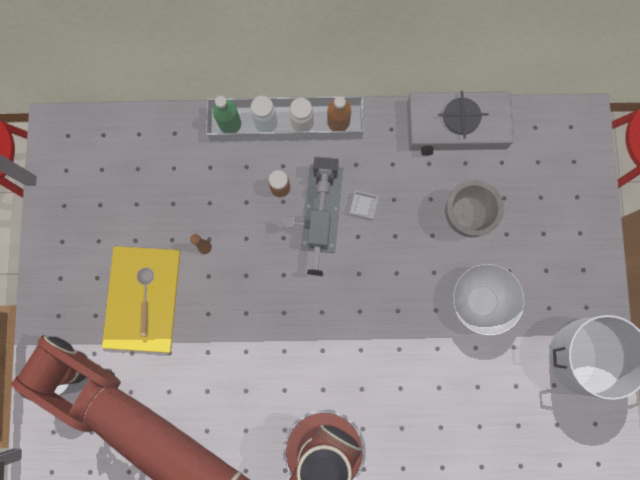

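View pics/side0.png

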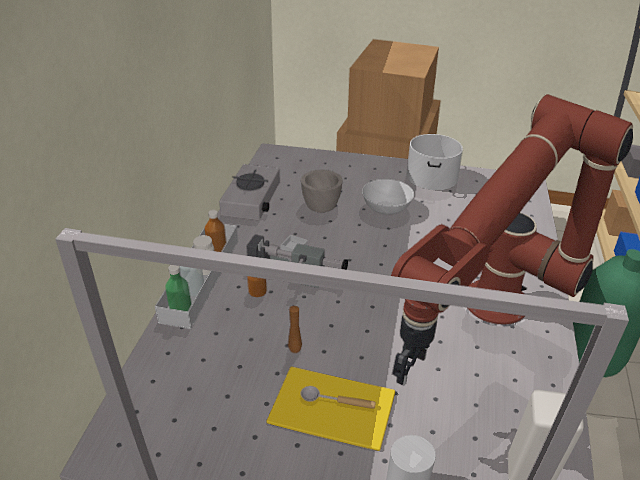

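The top view shows the marker with its knob at (316,272), its anvil at (325,167), and the trip pad at about (298,223). The side view shows the same layout, with the jar by the anvil.

```bash
python3 - <<'E'
from h import *
d=np.load('pics/top0.npy'); P=cloud('top',d)
for u,v in [(316,272),(317,258),(319,240),(320,225),(325,165),(322,200),(298,223),(292,222),(308,222),(310,205),(335,205),(350,230),(290,250),(279,180),(364,205)]:
    print(u,v,P[v,u].round(3))
# housing top
X=P[150:285,270:350].reshape(-1,3)
for lo,hi in[(.095,.115),(.005,.02)]:
    m=X[(X[:,2]>lo)&(X[:,2]<hi)]; print(lo,len(m),m.min(0),m.max(0))
h=P[212:245,305:335].reshape(-1,3); h=h[(h[:,2]>.097)&(h[:,2]<.115)]
r=cv2.minAreaRect((h[:,:2]*1000).astype(np.float32)); print('housing',r)
r=cv2.minAreaRect((m[:,:2]*1000).astype(np.float32)); print('base',r)
im=cv2.imread('pics/top0.png')[150:285,265:385]; cv2.imwrite('pics/c1.png',cv2.resize(im,None,fx=5,fy=5)[:600])
np.set_printoptions(linewidth=250); print((P[205:285:2,286:340:3,2]*1000).round().astype(int))
print(camera_params('wrist'))
E
```

```text
316 272 [0.494 0.013 0.089]
317 258 [0.533 0.009 0.09 ]
319 240 [0.581 0.003 0.104]
320 225 [ 0.624 -0.001  0.103]
325 165 [ 0.8   -0.017  0.094]
322 200 [ 0.701 -0.007  0.08 ]
298 223 [0.632 0.061 0.099]
292 222 [0.635 0.078 0.099]
308 222 [0.634 0.033 0.101]
310 205 [0.702 0.028 0.015]
335 205 [ 0.702 -0.046  0.011]
350 230 [ 0.63  -0.089 -0.008]
290 250 [0.571 0.089 0.002]
279 180 [0.754 0.113 0.108]
364 205 [ 0.699 -0.131  0.017]
0.095 1359 [ 0.49031271 -0.05474987  0.09501222] [0.82342094 0.13927102 0.11416019]
0.005 1902 [ 0.46823819 -0.09070799  0.00500425] [0.87570696 0.14743974 0.01997252]
housing ((616.8853149414062, 6.999826431274414), (69.80278015136719, 92.26622772216797), 87.9862060546875)
base ((671.4801635742188, 31.4261474609375), (236.34469604492188, 405.7710876464844), 88.76058959960938)
[[   1    0   -9    4    1   -5   -5   15   15    7   13   77   83   16   14   10   11   11]
 [   7    3  -14   -2    1    2   -2   22   16    7    9   81   79   19   13   10   21   14]
 [  -8   -2   -8    0   -5   -1   -1   17    6    9   11   80   83   10    9    5   17   18]
 [ 
[... 3253 characters left out ...]
[   4    4    2    6   -1    4    1    0    2   -3   -7    1   -7   -4   -6    1    5    3]
 [  -3    4    4    6    1   -1    4    2    3   -5   11    2   -2   -3    8   -1    7    2]]
{'mtx': array([[389.22179223,   0.        , 325.06386777],
       [  0.        , 389.22179223, 233.46361165],
       [  0.        ,   0.        ,   1.        ]]), 'k1': -0.07988623968625491, 'T_tool_cam': array([[ 6.39676082e-04, -9.48522449e-01, -3.16709258e-01,  8.23523567e-02],
       [ 9.99999286e-01,  9.26358773e-04, -7.54624189e-04, -9.35004469e-05],
       [ 1.00916438e-03, -3.16708549e-01,  9.48522365e-01, -1.41731542e-01],
       [ 0.00000000e+00,  0.00000000e+00,  0.00000000e+00,  1.00000000e+00]])}
```

View pics/c1.png

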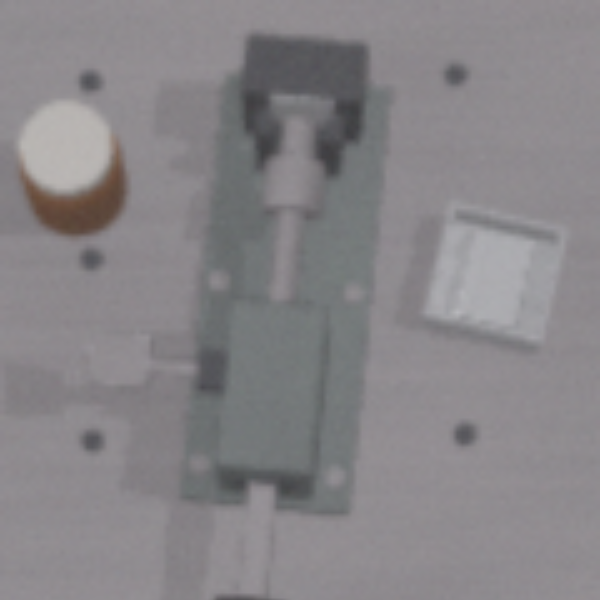

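The crop shows the marker yawed about -5.6°, with the pad at crop (120,360) and the housing at (270,390).

>>> {"fn": "step_arm", "kwargs": {
  "steps": [
    [-35,-31,-3,0],
    [-35,-31,-3,0],
    [-35,-31,-3,0],
    [-35,-31,-3,0],
    [-35,-31,-3,0],
    [-35,-31,-3,0],
    [-35,-31,-3,0],
    [-35,-31,-3,0]
  ],
  "claw": 100
}}

```text
time: 1.4
tool_pos: [0.4118, 0.2249, 0.2558]
tool_rot: [0.001, 0.201, 0.98, 0.001]
contact_force: [1.1, 0.2, 0.8]
gripper_width: 1.001
```

>>> {"fn": "step_arm", "kwargs": {
  "steps": [
    [-32,-33,0,0],
    [-32,-33,0,0],
    [-32,-33,0,0],
    [-32,-33,0,0],
    [-24,-26,0,0],
    [0,0,0,-6],
    [0,0,0,-6],
    [0,0,0,-6]
  ]
}}

```text
time: 2.2
tool_pos: [0.4934, 0.004, 0.2591]
tool_rot: [0.005, 0.045, 0.999, 0.001]
contact_force: [0.2, 0.4, 0.2]
gripper_width: 0.999
```

```bash
cat >> h.py <<'E'
from scipy.spatial.transform import Rotation as R
def toolT(s):
    T=np.eye(4); q=s['tool_rot']; T[:3,:3]=R.from_quat([q[1],q[2],q[3],q[0]]).as_matrix(); T[:3,3]=s['tool_pos']; return T
def wsnap(f):
    s=state(); im,d=snap('wrist',f); T=toolT(s)@np.array(camera_params('wrist')['T_tool_cam'])
    return s,im,cloud('wrist',d,T)
E
python3 - <<'E'
from h import *
s,im,P=wsnap('w1'); np.save('pics/P1.npy',P)
print(s['time'],s['tool_pos'],s['tool_rot'],s['contact_force'])
for l in('marker','pull_grip','trip_pad'): print(l,boxes_of('wrist',l)[:2])
E
```

```text
2.2 [0.49344315 0.00396394 0.25908214] [5.37591679e-03 4.47124322e-02 9.98985309e-01 5.01035748e-04] [0.22978208 0.43535879 0.21614637]
marker [{'box': [288.7, 189.6, 150.3, 248.3], 'p': 0.63}]
pull_grip [{'box': [316.9, 194.9, 48.9, 240.6], 'p': 0.61}]
trip_pad [{'box': [383.2, 333.8, 52.5, 28.9], 'p': 0.63}]
```

View pics/w1.png

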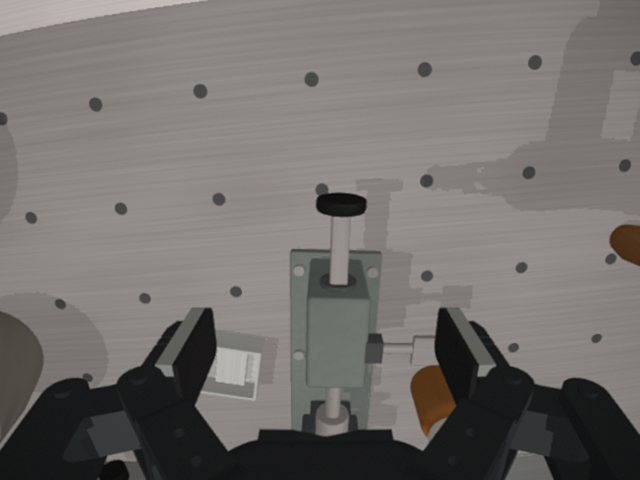

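The wrist view has the knob at (341,204), the neck at (340,245), the housing top at (338,335) and the pad at (425,348), partly behind a finger.

```bash
python3 - <<'E'
from h import *
P=np.load('pics/P1.npy')
def med(u0,u1,v0,v1,zl,zh):
    q=P[v0:v1,u0:u1].reshape(-1,3); return q[(q[:,2]>zl)&(q[:,2]<zh)]
for v in range(215,262,6):
    q=med(322,358,v,v+3,.065,.1); print('neck',v,np.median(q,0).round(4),len(q),np.ptp(q[:,1]).round(3))
h=med(300,380,270,400,.1,.11); r=cv2.minAreaRect((h[:,:2]*1000).astype(np.float32)); print('housing',r,np.median(h,0))
k=med(310,372,190,222,.05,.11); print('knob',k.min(0),k.max(0),np.median(k,0))
c=P[204,341];print(c)
b=med(285,385,245,420,.008,.016); print('base',cv2.minAreaRect((b[:,:2]*1000).astype(np.float32)),np.median(b,0))
p=med(380,440,330,365,.09,.112); print('pad',np.median(p,0),p.min(0),p.max(0))
fl=med(150,280,100,280,-.03,.03);print('floor',np.median(fl,0))
E
```

```text
neck 215 [0.5014 0.0175 0.0934] 68 0.023
neck 221 [0.5096 0.0164 0.0838] 57 0.015
neck 227 [0.5149 0.0159 0.084 ] 58 0.017
neck 233 [0.5206 0.0147 0.0839] 56 0.016
neck 239 [0.5258 0.0143 0.0841] 57 0.016
neck 245 [0.5314 0.0139 0.0838] 57 0.016
neck 251 [0.5369 0.0126 0.0841] 53 0.015
neck 257 [0.5426 0.0122 0.0836] 55 0.016
housing ((619.9773559570312, 9.34542465209961), (67.41789245605469, 97.41106414794922), 83.88389587402344) [0.61729364 0.00503354 0.1037995 ]
knob [ 0.48809494 -0.00402842  0.05679341] [0.50933042 0.03930406 0.09756233] [0.49304527 0.01747639 0.08797769]
[0.49121345 0.01736315 0.09389431]
base ((683.437255859375, -3.97857666015625), (99.84842681884766, 236.2710418701172), 83.4462661743164) [ 0.66657937 -0.03010915  0.01090855]
pad [0.63146127 0.07571798 0.10076186] [0.61899585 0.04174271 0.0900743 ] [0.65140444 0.09645941 0.10536211]
floor [ 0.48849808 -0.11270133 -0.00087881]
```

>>> {"fn": "step_arm", "kwargs": {
  "steps": [
    [-30,14,0,1.3],
    [0,0,40,0],
    [0,0,40,0],
    [0,0,40,0],
    [0,0,30,0],
    [0,0,0,0]
  ]
}}

```text
time: 3.0
tool_pos: [0.5296, 0.0179, 0.1082]
tool_rot: [0.009, 0.064, 0.998, 0.0]
contact_force: [0.1, 0.3, -0.4]
gripper_width: 0.996
```

```bash
python3 - <<'E'
from h import *
s,im,P=wsnap('w2'); np.save('pics/P2.npy',P)
print(s['tool_pos'],s['tool_rot'],s['contact_force'])
for v in range(180,330,10):
    q=P[v,250:420].reshape(-1,3);q=q[(q[:,2]>.065)&(q[:,2]<.1)]; print(v,len(q),np.median(q,0).round(4) if len(q) else '')
E
```

```text
[0.52956952 0.01788464 0.10817936] [9.30721515e-03 6.35128715e-02 9.97937496e-01 4.95220848e-04] [ 0.07101059  0.33404328 -0.44371659]
180 0 
190 0 
200 83 [0.4905 0.0187 0.0711]
210 95 [0.4906 0.0191 0.0876]
220 93 [0.4932 0.0189 0.0931]
230 86 [0.4974 0.0182 0.0936]
240 35 [0.5049 0.0176 0.0844]
250 35 [0.5103 0.0163 0.0839]
260 34 [0.5155 0.0158 0.0839]
270 34 [0.5203 0.0151 0.0839]
280 34 [0.5255 0.0144 0.084 ]
290 33 [0.5307 0.014  0.0841]
300 32 [0.5361 0.0135 0.084 ]
310 32 [0.5415 0.0128 0.084 ]
320 32 [0.5472 0.012  0.084 ]
```

View pics/w2.png

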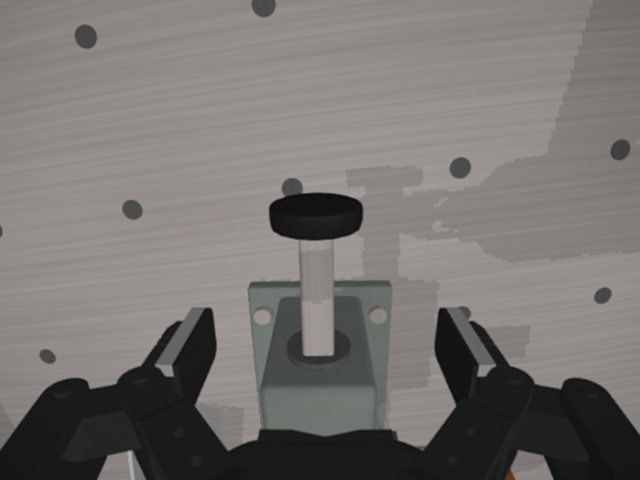

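The second wrist view shows the knob at (316,215) and the neck at (317,290), centred between the fingers apart from about 4 mm.

>>> {"fn": "step_arm", "kwargs": {
  "steps": [
    [4,-4,0,-0.6],
    [0,0,27,0],
    [0,0,26,0],
    [0,0,0,0]
  ]
}}

```text
time: 3.45
tool_pos: [0.5346, 0.0131, 0.0676]
tool_rot: [0.02, 0.058, 0.998, -0.0]
contact_force: [-1.0, 0.6, 0.7]
gripper_width: 1.001
```

>>> {"fn": "step_arm", "kwargs": {
  "steps": [
    [0,0,0,0],
    [0,0,0,0],
    [0,0,0,0]
  ]
}}

```text
time: 3.75
tool_pos: [0.5385, 0.0125, 0.0747]
tool_rot: [0.025, 0.058, 0.998, -0.001]
contact_force: [0.2, 0.2, -0.1]
gripper_width: 0.999
```

>>> {"fn": "step_arm", "kwargs": {
  "steps": [
    [0,0,0,0]
  ]
}}

```text
time: 3.85
tool_pos: [0.5394, 0.0123, 0.0763]
tool_rot: [0.026, 0.058, 0.998, -0.001]
contact_force: [0.1, 0.7, -0.4]
gripper_width: 0.997
```

```bash
python3 - <<'E'
from h import *
s=state()
for k,v in s.items(): print(k,np.round(v,4))
E
```

```text
time 3.85
joint_pos [-1.1600e-01 -3.4800e-02  1.9737e+00  1.8000e-03  1.1504e+00 -1.5713e+00]
joint_vel [-0.0014 -0.0163 -0.0124  0.0012  0.005  -0.0004]
joint_efforts [-9.50000e-03 -3.16784e+01 -3.32517e+01  3.70000e-03 -1.64700e-01
 -0.00000e+00]
tool_pos [0.5394 0.0123 0.0763]
tool_rot [ 2.62e-02  5.80e-02  9.98e-01 -7.00e-04]
contact_force [ 0.1174  0.6916 -0.3502]
ft_torque [ 0.0042 -0.0223 -0.0339]
gripper_width 0.9971
```

>>> {"fn": "step_arm", "kwargs": {
  "steps": [
    [0,0,0,0],
    [0,0,0,0],
    [0,0,0,0],
    [0,0,0,0]
  ]
}}

```text
time: 4.25
tool_pos: [0.5403, 0.0123, 0.0779]
tool_rot: [0.027, 0.058, 0.998, -0.001]
contact_force: [-0.3, 0.3, -0.5]
gripper_width: 1.0
```

```bash
python3 - <<'E'
from h import *
for i in range(4):
    s=state(); print(s['time'],s['tool_pos'].round(4),s['tool_rot'].round(4),s['joint_pos'].round(4),s['joint_vel'].round(4),s['joint_efforts'].round(2)); grab_frame('wrist')
E
```

```text
4.25 [0.5403 0.0123 0.0779] [ 2.740e-02  5.790e-02  9.979e-01 -8.000e-04] [-1.1590e-01 -3.6500e-02  1.9723e+00  1.7000e-03  1.1510e+00 -1.5713e+00] [ 0.0007 -0.0009 -0.0024  0.0005  0.0027  0.0002] [  0.   -31.83 -33.42   0.    -0.18  -0.  ]
4.3 [0.5403 0.0123 0.0778] [ 2.730e-02  5.790e-02  9.979e-01 -8.000e-04] [-1.1580e-01 -3.6400e-02  1.9724e+00  1.8000e-03  1.1510e+00 -1.5714e+00] [-0.0009  0.0015  0.0003  0.0013 -0.0006 -0.0016] [ -0.   -31.78 -33.36   0.    -0.17  -0.  ]
4.35 [0.5403 0.0123 0.0778] [ 2.730e-02  5.790e-02  9.979e-01 -8.000e-04] [-1.1580e-01 -3.6400e-02  1.9725e+00  1.8000e-03  1.1510e+00 -1.5713e+00] [ 0.0003  0.0007  0.0016  0.0012 -0.0005 -0.001 ] [  0.   -31.81 -33.39   0.    -0.17  -0.  ]
4.4 [0.5403 0.0123 0.0778] [ 2.730e-02  5.800e-02  9.979e-01 -8.000e-04] [-1.1590e-01 -3.6400e-02  1.9725e+00  1.7000e-03  1.1509e+00 -1.5713e+00] [ 0.0016 -0.0003  0.001  -0.0001 -0.0003 -0.0001] [  0.   -31.8  -33.39   0.    -0.17  -0.  ]
```

>>> {"fn": "step_arm", "kwargs": {
  "steps": [
    [2.5,0,4,0],
    [2.5,0,4,0],
    [2.5,0,4,0],
    [2.5,0,4,0],
    [2.5,0,4,0],
    [2.5,0,4,0],
    [0,0,0,0],
    [0,0,0,0]
  ]
}}

```text
time: 5.25
tool_pos: [0.5242, 0.0142, 0.0495]
tool_rot: [0.026, 0.058, 0.998, -0.001]
contact_force: [-0.4, 0.2, 0.9]
gripper_width: 1.002
```

>>> {"fn": "step_arm", "kwargs": {
  "steps": [
    [-1.5,0,-2,0],
    [-1.5,0,-2,0],
    [0,0,0,0],
    [0,0,0,0]
  ]
}}

```text
time: 5.65
tool_pos: [0.5282, 0.0137, 0.055]
tool_rot: [0.027, 0.058, 0.998, -0.001]
contact_force: [0.0, 0.6, 0.8]
gripper_width: 1.001
```

>>> {"fn": "step_arm", "kwargs": {
  "steps": [
    [0,0,0,0],
    [0,0,0,0],
    [0,0,0,0],
    [0,0,0,0],
    [0,0,0,0],
    [0,0,0,0],
    [0,0,0,0],
    [0,0,0,0]
  ],
  "claw": 0
}}

```text
time: 6.45
tool_pos: [0.5284, 0.014, 0.0554]
tool_rot: [0.027, 0.058, 0.998, -0.0]
contact_force: [0.1, 0.5, 0.4]
gripper_width: 0.178
```

>>> {"fn": "step_arm", "kwargs": {
  "steps": [
    [2,0,-0.1,0],
    [2,0,-0.1,0],
    [2,0,-0.1,0],
    [2,0,-0.1,0]
  ]
}}

```text
time: 6.85
tool_pos: [0.5261, 0.0143, 0.0555]
tool_rot: [0.036, 0.058, 0.998, -0.001]
contact_force: [8.1, -0.0, -5.4]
gripper_width: 0.179
```

>>> {"fn": "step_arm", "kwargs": {
  "steps": [
    [3,0,0.2,0],
    [3,0,0.2,0],
    [3,0,0.2,0]
  ]
}}

```text
time: 7.15
tool_pos: [0.5225, 0.0147, 0.0555]
tool_rot: [0.043, 0.059, 0.997, -0.001]
contact_force: [8.1, 0.0, -4.3]
gripper_width: 0.179
```

>>> {"fn": "step_arm", "kwargs": {
  "steps": [
    [6,0,0,0],
    [6,0,0,0]
  ]
}}

```text
time: 7.35
tool_pos: [0.5145, 0.0157, 0.0555]
tool_rot: [0.048, 0.059, 0.997, -0.001]
contact_force: [10.3, 0.3, -5.2]
gripper_width: 0.18
```

>>> {"fn": "step_arm", "kwargs": {
  "steps": [
    [5,0,0,0],
    [4,0,0,0]
  ]
}}

```text
time: 7.55
tool_pos: [0.5103, 0.0162, 0.0557]
tool_rot: [0.056, 0.059, 0.997, -0.001]
contact_force: [14.2, -0.1, -10.4]
gripper_width: 0.174
```

>>> {"fn": "step_arm", "kwargs": {
  "steps": [
    [1,0,0.5,0]
  ]
}}

```text
time: 7.65
tool_pos: [0.5113, 0.016, 0.0557]
tool_rot: [0.058, 0.059, 0.997, -0.001]
contact_force: [9.7, 0.6, -5.7]
gripper_width: 0.18
```

```bash
python3 - <<'E'
from h import *
for i in range(3):
    s,im,P=wsnap('w3')
    print(s['time'],s['tool_pos'].round(4),s['tool_rot'].round(4),s['contact_force'].round(1),s['ft_torque'].round(2),s['joint_vel'].round(3))
E
```

```text
7.65 [0.5113 0.016  0.0557] [ 5.850e-02  5.890e-02  9.966e-01 -9.000e-04] [ 9.7  0.6 -5.7] [-0.03 -0.78  0.07] [-0.    -0.005  0.009  0.003 -0.08  -0.   ]
7.7 [0.5114 0.016  0.0557] [ 5.860e-02  5.880e-02  9.965e-01 -9.000e-04] [10.7  0.6 -5.7] [-0.04 -0.85 -0.01] [-0.001  0.004 -0.005  0.003  0.008  0.001]
7.75 [0.5114 0.016  0.0557] [ 5.850e-02  5.890e-02  9.966e-01 -9.000e-04] [10.5  0.8 -5.1] [-0.05 -0.84 -0.02] [-0.002  0.001 -0.002 -0.     0.003 -0.001]
```

View pics/w3.png

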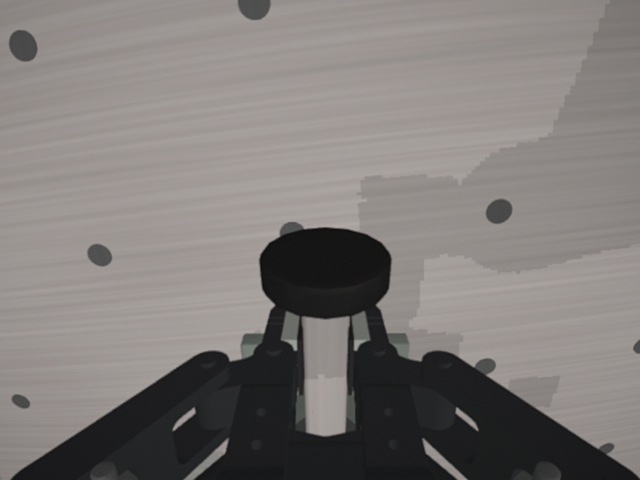

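The third wrist view shows the neck at (325,370) held between the pads and the knob at (325,265).

>>> {"fn": "step_arm", "kwargs": {
  "steps": [
    [8,0,0.3,0],
    [6,0,0.3,0]
  ]
}}

```text
time: 8.0
tool_pos: [0.5045, 0.0169, 0.0558]
tool_rot: [0.068, 0.059, 0.996, -0.001]
contact_force: [15.4, 0.3, -9.7]
gripper_width: 0.179
```

```bash
cat >> h.py <<'E'
def rep(n=2):
    for i in range(n):
        s=state(); T=toolT(s); g=T[:3,3]-.019*T[:3,2]
        print(s['time'],'tcp',s['tool_pos'].round(4),'grasp',g.round(4),'draw',round((.5274-g[0])/.9935*1000,2),'tilt',round(np.degrees(np.arcsin(T[0,2])),2),s['contact_force'].round(1),s['ft_torque'].round(2),s['gripper_width'].round(3))
        if i<n-1: grab_frame('wrist')
E
python3 -c "
from h import *
rep(3)"
```

```text
Traceback (most recent call last):
  File "h.py", line 23, in rep
    print(s['time'],'tcp',s['tool_pos'].round(4),'grasp',g.round(4),'draw',round((.5274-g[0])/.9935*1000,2),'tilt',round(np.degrees(np.arcsin(T[0,2])),2),s['contact_force'].round(1),s['ft_torque'].round(2),s['gripper_width'].round(3))
                                                                                                                                                                                                              ^^^^^^^^^^^^^^^^^^^^^^^^
AttributeError: 'float' object has no attribute 'round'
```

```bash
sed -i "s/s\['gripper_width'\].round(3)/round(s['gripper_width'],3)/" h.py; python3 -c "
from h import *
rep(4)"
```

```text
8.0 tcp [0.5045 0.0169 0.0558] grasp [0.5019 0.017  0.0746] draw 25.64 tilt 7.75 [15.4  0.3 -9.7] [-0.04 -1.31  0.14] 0.179
8.05 tcp [0.5038 0.017  0.0557] grasp [0.5013 0.0172 0.0746] draw 26.3 tilt 7.69 [12.9  0.2 -6.3] [ 0.01 -1.    0.11] 0.177
8.1 tcp [0.5038 0.017  0.0557] grasp [0.5012 0.0171 0.0745] draw 26.34 tilt 7.64 [11.9 -0.1 -5.7] [ 0.01 -0.9   0.09] 0.177
8.15 tcp [0.5038 0.017  0.0557] grasp [0.5013 0.0171 0.0746] draw 26.3 tilt 7.63 [11.7 -0.2 -5.2] [-0.01 -0.94  0.12] 0.176
```

>>> {"fn": "step_arm", "kwargs": {
  "steps": [
    [5,0,0.3,0]
  ]
}}

```text
time: 8.25
tool_pos: [0.5021, 0.0171, 0.0558]
tool_rot: [0.071, 0.059, 0.996, -0.001]
contact_force: [14.5, -0.2, -8.7]
gripper_width: 0.176
```

```bash
python3 -c "
from h import *
rep(3)"
```

```text
8.25 tcp [0.5021 0.0171 0.0558] grasp [0.4994 0.0173 0.0746] draw 28.16 tilt 8.12 [14.5 -0.2 -8.7] [-0.06 -1.17  0.09] 0.176
8.3 tcp [0.5014 0.0172 0.0558] grasp [0.4988 0.0174 0.0746] draw 28.82 tilt 8.07 [11.5 -0.5 -6.6] [-0.04 -0.98  0.09] 0.178
8.35 tcp [0.5014 0.0173 0.0558] grasp [0.4987 0.0175 0.0746] draw 28.87 tilt 8.04 [11.7 -0.5 -6.1] [-0.06 -0.91  0.13] 0.177
```

>>> {"fn": "step_arm", "kwargs": {
  "steps": [
    [5,0,0.3,0]
  ]
}}

```text
time: 8.45
tool_pos: [0.4994, 0.0174, 0.0558]
tool_rot: [0.074, 0.059, 0.996, -0.001]
contact_force: [12.1, 0.2, -7.0]
gripper_width: 0.172
```

```bash
python3 -c "
from h import *
rep(3)"
```

```text
8.45 tcp [0.4994 0.0174 0.0558] grasp [0.4966 0.0177 0.0746] draw 31.0 tilt 8.48 [12.1  0.2 -7. ] [-0.02 -1.1   0.09] 0.172
8.5 tcp [0.4989 0.0175 0.0558] grasp [0.4961 0.0177 0.0746] draw 31.47 tilt 8.47 [11.4 -0.9 -6.9] [-0.1  -0.94  0.07] 0.177
8.55 tcp [0.4989 0.0175 0.0558] grasp [0.4961 0.0178 0.0746] draw 31.47 tilt 8.44 [10.7 -0.4 -5.4] [-0.05 -0.9   0.09] 0.175
```

>>> {"fn": "step_arm", "kwargs": {
  "steps": [
    [5,0,0.3,0]
  ]
}}

```text
time: 8.65
tool_pos: [0.4969, 0.0178, 0.0559]
tool_rot: [0.078, 0.059, 0.995, -0.001]
contact_force: [11.7, 0.1, -6.3]
gripper_width: 0.176
```

```bash
python3 -c "
from h import *
rep(3)"
```

```text
8.65 tcp [0.4969 0.0178 0.0559] grasp [0.494  0.018  0.0747] draw 33.62 tilt 8.88 [11.7  0.1 -6.3] [-0.03 -1.11  0.09] 0.176
8.7 tcp [0.4965 0.0178 0.0559] grasp [0.4936 0.018  0.0747] draw 34.04 tilt 8.88 [11.7 -0.2 -6.9] [-0.04 -0.91  0.11] 0.18
8.75 tcp [0.4965 0.0178 0.0558] grasp [0.4936 0.018  0.0746] draw 34.07 tilt 8.85 [10.6 -0.5 -4.9] [-0.06 -0.93  0.06] 0.171
```

>>> {"fn": "step_arm", "kwargs": {
  "steps": [
    [5,0,0.3,0]
  ]
}}

```text
time: 8.85
tool_pos: [0.4946, 0.018, 0.0559]
tool_rot: [0.081, 0.059, 0.995, -0.002]
contact_force: [12.9, -0.2, -6.9]
gripper_width: 0.175
```

```bash
python3 -c "
from h import *
rep(3)"
```

```text
8.85 tcp [0.4946 0.018  0.0559] grasp [0.4915 0.0183 0.0747] draw 36.15 tilt 9.3 [12.9 -0.2 -6.9] [-0.11 -1.03  0.03] 0.175
8.9 tcp [0.494  0.0181 0.0559] grasp [0.4909 0.0184 0.0746] draw 36.7 tilt 9.27 [11.9 -0.3 -5.4] [-0.1  -0.74 -0.04] 0.175
8.95 tcp [0.494  0.0181 0.0559] grasp [0.4909 0.0184 0.0746] draw 36.71 tilt 9.24 [11.3  0.6 -5.3] [-0.09 -0.78  0.01] 0.179
```

>>> {"fn": "step_arm", "kwargs": {
  "steps": [
    [5,0,0.3,0]
  ]
}}

```text
time: 9.05
tool_pos: [0.492, 0.0183, 0.056]
tool_rot: [0.085, 0.059, 0.995, -0.002]
contact_force: [13.1, 0.3, -7.1]
gripper_width: 0.172
```

```bash
python3 -c "
from h import *
rep(3)"
```

```text
9.05 tcp [0.492  0.0183 0.056 ] grasp [0.4888 0.0186 0.0747] draw 38.82 tilt 9.69 [13.1  0.3 -7.1] [-0.1  -0.93  0.01] 0.172
9.1 tcp [0.4915 0.0184 0.056 ] grasp [0.4883 0.0187 0.0747] draw 39.36 tilt 9.66 [11.8 -0.1 -5.7] [-0.05 -0.69 -0.01] 0.171
9.15 tcp [0.4914 0.0184 0.0559] grasp [0.4882 0.0187 0.0747] draw 39.45 tilt 9.61 [10.6  0.4 -5.1] [-0.07 -0.7   0.05] 0.174
```

```bash
python3 -c "
from h import *
s,im,P=wsnap('w4')
q=P[150:330,230:430].reshape(-1,3); q=q[(q[:,2]>.05)&(q[:,2]<.11)&(q[:,0]<.5)]
print('knob x range',np.percentile(q[:,0],[1,5,50,95,99]).round(4),q[:,2].max())
P0=np.load('pics/P2.npy'); q=P0[150:330,230:430].reshape(-1,3); q=q[(q[:,2]>.05)&(q[:,2]<.11)&(q[:,0]<.52)]
print('at start rear',np.percentile(q[:,0],[1,5]).round(4)); rep(1)"
```

```text
knob x range [0.4498 0.4503 0.4531 0.4772 0.4828] 0.09767571580744838
at start rear [0.4886 0.4892]
9.2 tcp [0.4914 0.0184 0.056 ] grasp [0.4882 0.0187 0.0747] draw 39.43 tilt 9.6 [10.2  0.1 -4.2] [-0.1  -0.66 -0.05] 0.177
```

>>> {"fn": "step_arm", "kwargs": {
  "steps": [
    [5,0,0.3,0]
  ]
}}

```text
time: 9.3
tool_pos: [0.4892, 0.0187, 0.056]
tool_rot: [0.087, 0.059, 0.994, -0.002]
contact_force: [11.5, 0.1, -4.6]
gripper_width: 0.178
```

```bash
python3 -c "
from h import *
rep(3)"
```

```text
9.3 tcp [0.4892 0.0187 0.056 ] grasp [0.4859 0.0189 0.0747] draw 41.77 tilt 10.0 [11.5  0.1 -4.6] [-0.07 -0.83  0.05] 0.178
9.35 tcp [0.4889 0.0187 0.056 ] grasp [0.4856 0.019  0.0747] draw 42.07 tilt 10.02 [12.1 -0.2 -7.6] [-0.09 -0.85  0.02] 0.178
9.4 tcp [0.489  0.0187 0.056 ] grasp [0.4857 0.019  0.0747] draw 41.98 tilt 10.01 [11.9  0.1 -6.5] [-0.05 -0.92  0.02] 0.178
```

>>> {"fn": "step_arm", "kwargs": {
  "steps": [
    [4,0,0.3,0]
  ]
}}

```text
time: 9.5
tool_pos: [0.4878, 0.0188, 0.0561]
tool_rot: [0.091, 0.059, 0.994, -0.002]
contact_force: [13.2, -0.3, -8.2]
gripper_width: 0.173
```

```bash
python3 -c "
from h import *
rep(3)"
```

```text
9.5 tcp [0.4878 0.0188 0.0561] grasp [0.4844 0.0191 0.0748] draw 43.33 tilt 10.43 [13.2 -0.3 -8.2] [-0.03 -0.97  0.08] 0.173
9.55 tcp [0.4875 0.0189 0.0561] grasp [0.4841 0.0192 0.0748] draw 43.58 tilt 10.44 [13.5 -0.8 -5.9] [-0.02 -0.93  0.06] 0.175
9.6 tcp [0.4875 0.0189 0.0561] grasp [0.4841 0.0192 0.0747] draw 43.6 tilt 10.41 [12.6 -0.3 -7. ] [-0.   -0.99  0.05] 0.175
```

>>> {"fn": "step_arm", "kwargs": {
  "steps": [
    [4,0,0.3,0]
  ]
}}

```text
time: 9.7
tool_pos: [0.4866, 0.019, 0.0562]
tool_rot: [0.095, 0.059, 0.994, -0.002]
contact_force: [16.0, -1.4, -10.6]
gripper_width: 0.174
```

```bash
python3 -c "
from h import *
rep(4)"
```

```text
9.7 tcp [0.4866 0.019  0.0562] grasp [0.483  0.0193 0.0748] draw 44.7 tilt 10.88 [ 16.   -1.4 -10.6] [-0.03 -1.38  0.1 ] 0.174
9.75 tcp [0.4865 0.019  0.0561] grasp [0.4829 0.0193 0.0748] draw 44.77 tilt 10.93 [ 16.6  -0.8 -10.5] [-0.05 -1.33  0.1 ] 0.177
9.8 tcp [0.4866 0.019  0.0561] grasp [0.483  0.0193 0.0748] draw 44.69 tilt 10.92 [14.8 -0.1 -9.7] [-0.12 -1.34  0.18] 0.177
9.85 tcp [0.4866 0.019  0.0561] grasp [0.483  0.0193 0.0748] draw 44.69 tilt 10.9 [15.  -0.2 -8.9] [-0.11 -1.33  0.17] 0.175
```

>>> {"fn": "step_arm", "kwargs": {
  "steps": [
    [3.5,0,0.3,0]
  ]
}}

```text
time: 9.95
tool_pos: [0.4865, 0.019, 0.0563]
tool_rot: [0.1, 0.059, 0.993, -0.002]
contact_force: [17.7, -0.4, -10.6]
gripper_width: 0.177
```

```bash
python3 -c "
from h import *
rep(4)"
```

```text
9.95 tcp [0.4865 0.019  0.0563] grasp [0.4827 0.0193 0.0749] draw 45.0 tilt 11.42 [ 17.7  -0.4 -10.6] [-0.22 -1.61 -0.  ] 0.177
10.0 tcp [0.4864 0.019  0.0563] grasp [0.4826 0.0193 0.0749] draw 45.09 tilt 11.46 [ 17.6  -0.  -10.6] [-0.1  -1.54  0.02] 0.183
10.05 tcp [0.4864 0.019  0.0562] grasp [0.4826 0.0193 0.0749] draw 45.08 tilt 11.44 [ 16.8   0.  -10.8] [-0.17 -1.56  0.05] 0.179
10.1 tcp [0.4864 0.019  0.0563] grasp [0.4826 0.0193 0.0749] draw 45.05 tilt 11.43 [ 17.    0.4 -11.2] [-0.16 -1.54  0.06] 0.175
```

>>> {"fn": "step_arm", "kwargs": {
  "steps": [
    [-2,0,0,0]
  ]
}}

```text
time: 10.2
tool_pos: [0.4895, 0.0186, 0.0563]
tool_rot: [0.102, 0.059, 0.993, -0.002]
contact_force: [10.9, 1.8, -13.4]
gripper_width: 0.177
```

```bash
python3 -c "
from h import *
rep(3)"
```

```text
10.2 tcp [0.4895 0.0186 0.0563] grasp [0.4856 0.019  0.0749] draw 42.04 tilt 11.66 [ 10.9   1.8 -13.4] [ 0.1  -0.68  0.14] 0.177
10.25 tcp [0.4895 0.0187 0.0563] grasp [0.4857 0.019  0.0749] draw 42.0 tilt 11.62 [11.   0.5 -8.6] [-0.   -0.73  0.14] 0.177
10.3 tcp [0.4894 0.0187 0.0563] grasp [0.4856 0.019  0.0749] draw 42.06 tilt 11.62 [ 11.3  -0.1 -10. ] [-0.01 -0.8   0.08] 0.181
```

>>> {"fn": "step_arm", "kwargs": {
  "steps": [
    [-2,0,0,0]
  ]
}}

```text
time: 10.4
tool_pos: [0.4904, 0.0186, 0.0561]
tool_rot: [0.1, 0.059, 0.993, -0.002]
contact_force: [-10.9, 2.0, 9.8]
gripper_width: 0.182
```

```bash
python3 -c "
from h import *
rep(3)"
```

```text
10.4 tcp [0.4904 0.0186 0.0561] grasp [0.4866 0.0189 0.0747] draw 41.06 tilt 11.44 [-10.9   2.    9.8] [0.15 1.76 0.06] 0.182
10.45 tcp [0.4901 0.0186 0.0562] grasp [0.4864 0.0189 0.0748] draw 41.27 tilt 11.36 [-4.1  1.6  3.5] [0.02 1.01 0.09] 0.176
10.5 tcp [0.4901 0.0186 0.0562] grasp [0.4864 0.0189 0.0748] draw 41.28 tilt 11.39 [-3.7  1.1  4. ] [0.08 0.99 0.01] 0.178
```

>>> {"fn": "step_arm", "kwargs": {
  "steps": [
    [0,0,0,0],
    [0,0,0,0],
    [0,0,0,0],
    [0,0,0,0],
    [0,0,0,0],
    [0,0,0,0],
    [0,0,0,0],
    [0,0,0,0]
  ],
  "claw": 100
}}

```text
time: 11.3
tool_pos: [0.491, 0.0183, 0.0568]
tool_rot: [0.101, 0.059, 0.993, -0.002]
contact_force: [-0.1, -0.4, -0.2]
gripper_width: 1.0
```

```bash
python3 -c "
from h import *
s,im,P=wsnap('w5'); rep(1)
q=P[150:330,230:430].reshape(-1,3); q=q[(q[:,2]>.05)&(q[:,2]<.11)&(q[:,0]<.5)]
print('knob x',np.percentile(q[:,0],[1,5]).round(4))"
```

```text
11.35 tcp [0.491  0.0183 0.0567] grasp [0.4871 0.0186 0.0754] draw 40.52 tilt 11.56 [ 0.6 -0.3 -0.3] [0.03 0.08 0.02] 0.997
knob x [0.448  0.4485]
```

>>> {"fn": "step_arm", "kwargs": {
  "steps": [
    [-3,0,-14,0],
    [-6,0,-28,0],
    [-6,0,-28,0],
    [-6,0,-28,0],
    [-4,0,-20,0],
    [0,0,0,0],
    [0,0,0,0]
  ]
}}

```text
time: 12.05
tool_pos: [0.49, 0.0175, 0.1793]
tool_rot: [0.099, 0.059, 0.993, -0.002]
contact_force: [-0.4, 0.1, -0.7]
gripper_width: 1.001
```

```bash
python3 -c "
from h import *
rep(1)"
```

```text
12.05 tcp [0.49   0.0175 0.1793] grasp [0.4863 0.0178 0.1979] draw 41.37 tilt 11.31 [-0.4  0.1 -0.7] [ 0.02  0.02 -0.01] 1.001
```

>>> {"fn": "step_arm", "kwargs": {
  "steps": [
    [-16,19,-2,0],
    [-16,19,-2,0],
    [-16,19,-2,0],
    [-16,19,-2,0],
    [0,0,0,0],
    [0,0,0,0],
    [0,0,0,0]
  ],
  "claw": 0
}}

```text
time: 12.75
tool_pos: [0.5558, 0.0872, 0.186]
tool_rot: [0.089, 0.06, 0.994, -0.003]
contact_force: [0.2, -0.8, -0.3]
gripper_width: 0.002
```

```bash
python3 -c "
from h import *
s,im,P=wsnap('w6'); np.save('pics/P6.npy',P); rep(1); print(boxes_of('wrist','trip_pad')[:2])"
```

```text
12.8 tcp [0.5555 0.0871 0.1858] grasp [0.5522 0.0874 0.2045] draw -24.96 tilt 10.14 [-0.1  0.5  0.6] [ 0.02  0.04 -0.01] -0.0
[{'box': [280.4, 300.5, 84.8, 23.8], 'p': 0.76}]
```

View pics/w6.png

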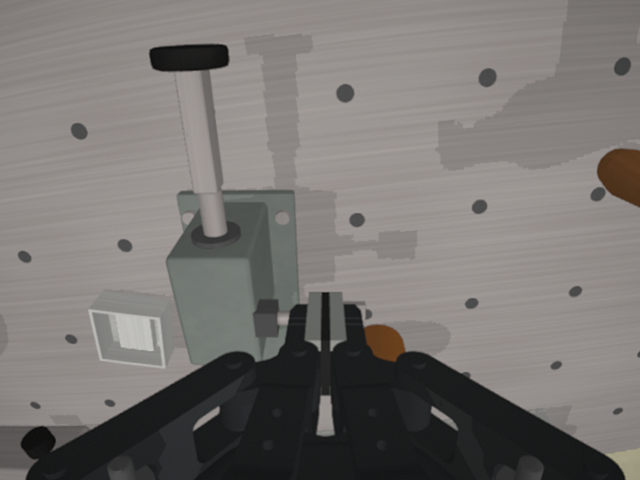

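This view shows the striker drawn with the knob at (190,57). The pad sits behind the fingertips, its right edge at about (365,312).

```bash
python3 - <<'E'
from h import *
P=cloud('top',np.load('pics/top0.npy'))
q=P[212:236,275:306].reshape(-1,3); q=q[(q[:,2]>.085)&(q[:,2]<.118)]
for a in np.arange(.03,.115,.005):
    m=q[(q[:,1]>=a)&(q[:,1]<a+.005)]
    if len(m): print(a.round(3),len(m),m[:,0].min().round(4),m[:,0].max().round(4))
p=q[q[:,1]>.07]; print(np.median(p,0),p.min(0),p.max(0))
for n in('P1','P6'):
    W=np.load(f'pics/{n}.npy'); 
    m=W[(W[...,2]>.09)&(W[...,2]<.112)&(W[...,0]>.6)&(W[...,0]<.67)&(W[...,1]>.05)&(W[...,1]<.115)]; print(n,len(m),m.min(0),m.max(0),np.median(m,0))
E
```

```text
0.04 12 0.6194 0.6434
0.045 6 0.6285 0.6346
0.05 3 0.6302 0.6342
0.055 7 0.6284 0.6372
0.06 8 0.6292 0.6385
0.065 8 0.6289 0.638
0.07 22 0.6202 0.6481
0.075 11 0.6195 0.6499
0.08 22 0.6186 0.6494
0.085 20 0.6227 0.6495
0.09 22 0.6228 0.6534
0.095 17 0.6235 0.6529
0.1 16 0.6232 0.6519
0.105 2 0.624 0.6262
[0.63603744 0.08865791 0.10118097] [0.61857148 0.07175856 0.09066632] [0.65344827 0.10582474 0.11225557]
P1 955 [0.61899585 0.05006383 0.09293714] [0.65140444 0.09645941 0.10317355] [0.63217044 0.07812345 0.10074254]
P6 199 [0.6214935  0.05001521 0.09159061] [0.6415722  0.10712077 0.10224482] [0.62671158 0.10293564 0.09993314]
```

>>> {"fn": "step_arm", "kwargs": {
  "steps": [
    [-13,2.3,15,0],
    [-13,2.3,15,0],
    [-13,2.3,15,0],
    [-13,2.3,15,0],
    [-10,2,10,0],
    [0,0,0,0],
    [0,0,0,0],
    [0,0,0,0]
  ]
}}

```text
time: 13.65
tool_pos: [0.6295, 0.0852, 0.1272]
tool_rot: [0.09, 0.063, 0.994, -0.004]
contact_force: [-0.2, -0.8, -0.4]
gripper_width: 0.004
```

```bash
python3 -c "
from h import *
rep(2)"
```

```text
13.65 tcp [0.6295 0.0852 0.1272] grasp [0.6261 0.0856 0.1459] draw -99.35 tilt 10.25 [-0.2 -0.8 -0.4] [-0.04  0.07  0.02] 0.004
13.7 tcp [0.6295 0.0853 0.1274] grasp [0.6262 0.0856 0.1461] draw -99.4 tilt 10.27 [-0.5 -0.   0.2] [0.05 0.02 0.02] -0.003
```

>>> {"fn": "step_arm", "kwargs": {
  "steps": [
    [-1,2.3,7,0],
    [-1,2.3,7,0],
    [0,0,4,0],
    [0,0,0,0],
    [0,0,0,0]
  ]
}}

```text
time: 14.2
tool_pos: [0.6353, 0.0899, 0.11]
tool_rot: [0.091, 0.062, 0.994, -0.004]
contact_force: [-0.4, -0.2, 0.4]
gripper_width: 0.0
```

```bash
python3 -c "
from h import *
rep(2)"
```

```text
14.2 tcp [0.6353 0.0899 0.11  ] grasp [0.6319 0.0903 0.1287] draw -105.21 tilt 10.38 [-0.4 -0.2  0.4] [-0.01  0.07 -0.01] 0.0
14.25 tcp [0.6353 0.0899 0.1099] grasp [0.6318 0.0902 0.1286] draw -105.13 tilt 10.37 [ 0.4 -0.6 -0.6] [0.01 0.14 0.03] -0.003
```

Now press straight down in small rows (tool [0.18, 0, 1] is approximately world down).

>>> {"fn": "step_arm", "kwargs": {
  "steps": [
    [0.7,0,4,0],
    [0.7,0,4,0],
    [0.7,0,4,0],
    [0.5,0,3,0]
  ]
}}

```text
time: 14.65
tool_pos: [0.6362, 0.0901, 0.0958]
tool_rot: [0.092, 0.062, 0.994, -0.003]
contact_force: [-0.6, -1.2, 1.2]
gripper_width: 0.0
```

```bash
python3 -c "
from h import *
rep(3)"
```

```text
14.65 tcp [0.6362 0.0901 0.0958] grasp [0.6328 0.0905 0.1145] draw -106.06 tilt 10.48 [-0.6 -1.2  1.2] [-0.09  0.13 -0.01] 0.0
14.7 tcp [0.6361 0.0901 0.0953] grasp [0.6326 0.0904 0.114 ] draw -105.93 tilt 10.46 [-0.2 -0.2  1.1] [-0.01 -0.03  0.02] -0.003
14.75 tcp [0.6362 0.0901 0.0956] grasp [0.6327 0.0904 0.1143] draw -106.04 tilt 10.47 [-1.1  0.3  1.6] [-0.02  0.08 -0.03] -0.002
```

In contact, about 1.5 N. Continue.

>>> {"fn": "step_arm", "kwargs": {
  "steps": [
    [0.5,0,3,0],
    [0.5,0,3,0]
  ]
}}

```text
time: 14.95
tool_pos: [0.6368, 0.0899, 0.09]
tool_rot: [0.092, 0.062, 0.994, -0.004]
contact_force: [-1.6, -0.3, 2.4]
gripper_width: 0.002
```

```bash
python3 -c "
from h import *
rep(2)"
```

```text
14.95 tcp [0.6368 0.0899 0.09  ] grasp [0.6333 0.0902 0.1087] draw -106.61 tilt 10.53 [-1.6 -0.3  2.4] [-0.13  0.22  0.03] 0.002
15.0 tcp [0.6366 0.0898 0.0895] grasp [0.6332 0.0902 0.1082] draw -106.46 tilt 10.51 [-0.4 -0.6  2.4] [-0.08 -0.04 -0.04] -0.007
```

>>> {"fn": "step_arm", "kwargs": {
  "steps": [
    [0.5,0,3,0]
  ]
}}

```text
time: 15.1
tool_pos: [0.6372, 0.0897, 0.0872]
tool_rot: [0.093, 0.062, 0.994, -0.004]
contact_force: [-5.0, -1.9, 11.7]
gripper_width: -0.003
```

```bash
python3 -c "
from h import *
s,im,P=wsnap('w7'); rep(2)
q=P[0:200,60:300].reshape(-1,3); q=q[(q[:,2]>.05)&(q[:,2]<.11)&(q[:,0]<.56)]
print(len(q),np.percentile(q[:,0],[1,5]).round(4))"
```

```text
15.15 tcp [0.6372 0.0896 0.0872] grasp [0.6338 0.09   0.1059] draw -107.05 tilt 10.57 [-4.7 -0.2 10.9] [-0.2  0.5 -0.1] -0.001
15.2 tcp [0.6373 0.0897 0.0876] grasp [0.6338 0.0901 0.1063] draw -107.1 tilt 10.57 [-3.3 -1.9  6.9] [-0.12  0.61 -0.05] -0.0
6467 [0.5123 0.5152]
```

>>> {"fn": "step_arm", "kwargs": {
  "steps": [
    [-1,0,-5,0],
    [-2,0,-10,0],
    [-4,0,-20,0],
    [-4,0,-20,0],
    [-4,0,-20,0],
    [0,0,0,0],
    [0,0,0,0]
  ]
}}

```text
time: 15.9
tool_pos: [0.6372, 0.0895, 0.1659]
tool_rot: [0.091, 0.063, 0.994, -0.003]
contact_force: [0.4, -0.9, -1.4]
gripper_width: -0.001
```

```bash
python3 -c "
from h import *
s,im,P=wsnap('w8'); np.save('pics/P8.npy',P); rep(1)
im,d=snap('top','top1'); a=cv2.imread('pics/w8.png'); b=cv2.resize(cv2.imread('pics/top1.png')[150:285,265:385],None,fx=3.5,fy=3.5)
o=np.zeros((480,640+b.shape[1],3),np.uint8); o[:,:640]=a; o[:b.shape[0],640:]=b[:480]; cv2.imwrite('pics/c8.png',cv2.resize(o,(800,int(480*800/o.shape[1]))))
"
```

```text
15.95 tcp [0.6375 0.0896 0.1661] grasp [0.634  0.0899 0.1847] draw -107.32 tilt 10.48 [0.1 0.3 0.1] [-0.03  0.13 -0.02] -0.002
```

View pics/c8.png

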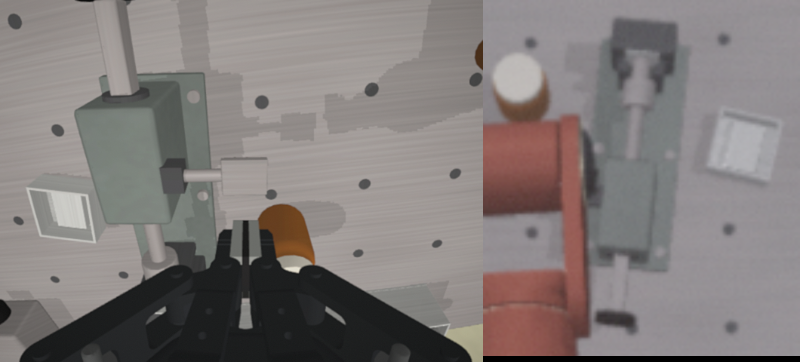

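The combined view shows the lever pad up at (245,175). In the top crop the knob is back near the housing at (615,318), so the striker has flown home.

```bash
python3 - <<'E'
from h import *
for n in('top0','top1'):
    P=cloud('top',np.load(f'pics/{n}.npy'))
    m=P[(P[...,2]>.065)&(P[...,2]<.105)&(abs(P[...,1]-.016)<.03)&(P[...,0]>.42)&(P[...,0]<.56)]
    print(n,len(m),np.percentile(m[:,0],[1,3,10]).round(4))
W=np.load('pics/P8.npy'); m=W[(W[...,2]>.07)&(W[...,2]<.115)&(abs(W[...,0]-.636)<.02)&(W[...,1]>.07)&(W[...,1]<.11)]
print('pad',len(m),np.median(m,0)); print(state()['contact_force'])
E
```

```text
top0 194 [0.489  0.4899 0.4915]
top1 188 [0.4938 0.4941 0.4962]
pad 3111 [0.63429302 0.08908259 0.10118852]
[ 0.69578138 -0.76364616 -0.1060976 ]
```

The knob is 4.5–5 mm further forward than at the start, which matches the punch being fully driven. The pad is back up at 101 mm, and the robot is clear.

```bash
python3 -c "
from plant import *
print(job_done())"
```

```text
the job is handed in; nothing more can be done
None
```

The tag appears to be stamped. I handed the job in at about 16 s of the 67 s allowed; `job_done` gives no verdict.

**What I did**
- **Draw:** I gripped the neck and pulled the striker back to the rubber stop, about 45 mm. The axial pull peaked at about 17.7 N.
- **Catch:** I eased it forward until the sear took the load, at about 41 mm of draw. Then I opened the fingers, and the striker stayed put.
- **Fire:** I pressed the trip pad down with shut fingers. This took about 2.4 N, then about 12 N where the lever met its hard stop. After that I lifted clear.

**Last checks**
- **Punch:** the knob sits 4 to 5 mm further forward than at the start. That fits a punch driven fully in, though I did not measure the punch itself.
- **Lever:** the pad is back up at 101 mm, the height measured before.
- **Robot:** it stands clear, with contact force near zero. I moved nothing else, and the tray and jar look undisturbed.

**Oddities**
- The tool tilted to about 11° while pulling under load, and it could not be corrected by the available moves. It did no harm.
- I could not make out the sear's ramp in the force readings. I detected the catch from the stiff rise of about 5 N/mm at the stop, then from the load disappearing as I eased forward.

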